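# Load the plate magazine and lock it to its dock

## Task

Pull the black blank plate out of the magazine and lay it flat in the orange tray. Slide every tooling plate that lies on the bench, nose first, fully home into the magazine slot whose height matches its thickness (same colour), leaving its handle outside. When all this is done, take the sprung clamp off its parking post and clip it well down over the middle of the rack's docking tab, so that its jaws pinch the tab and lock the magazine to its dock, and leave the bin, the meter and the jar where they are.

Things in the scene. Friction and masses are not known exactly. Their poses are not given: they have to be found in the camera images.
- plate1: loose tooling plate, 4 mm thick, blue handle (may be absent): flat aluminium, 110 mm long (x, +x to the nose that enters the slot), 56 mm wide (y), lying flat. Origin: centre of its underside. Handle: upright block on its top, 30 mm long (x), 14 mm thick (y), 42 mm tall, centred 35 mm behind the origin (x = -35 mm); handle top 46 mm above the underside
- plate2: loose tooling plate, 8 mm thick, green handle (may be absent): flat aluminium, 110 mm long (x, +x to the nose that enters the slot), 56 mm wide (y), lying flat. Origin: centre of its underside. Handle: upright block on its top, 30 mm long (x), 14 mm thick (y), 42 mm tall, centred 35 mm behind the origin (x = -35 mm); handle top 50 mm above the underside
- plate3: loose tooling plate, 12 mm thick, yellow handle (may be absent): flat aluminium, 110 mm long (x, +x to the nose that enters the slot), 56 mm wide (y), lying flat. Origin: centre of its underside. Handle: upright block on its top, 30 mm long (x), 14 mm thick (y), 42 mm tall, centred 35 mm behind the origin (x = -35 mm); handle top 54 mm above the underside
- plate4: loose tooling plate, 16 mm thick, red handle (may be absent): flat aluminium, 110 mm long (x, +x to the nose that enters the slot), 56 mm wide (y), lying flat. Origin: centre of its underside. Handle: upright block on its top, 30 mm long (x), 14 mm thick (y), 42 mm tall, centred 35 mm behind the origin (x = -35 mm); handle top 58 mm above the underside
- bay1: fixed slot module, blue patch on roof and over mouth: slot 6 mm high for the 4 mm plate, 60 mm wide, 70 mm deep to a back stop. Origin: mid-width of the mouth, 6 mm above the bench; +x into the slot, y across, z up. Slot floor 6 mm above origin, roof top 36 mm. Plate fully home: its origin at x = +15 mm, y = 0, z = 6 mm here, x axes alike, handle centre 20 mm outside the mouth
- bay2: fixed slot module, green patch on roof and over mouth: slot 10 mm high for the 8 mm plate, 60 mm wide, 70 mm deep to a back stop. Origin: mid-width of the mouth, 6 mm above the bench; +x into the slot, y across, z up. Slot floor 6 mm above origin, roof top 36 mm. Plate fully home: its origin at x = +15 mm, y = 0, z = 6 mm here, x axes alike, handle centre 20 mm outside the mouth
- bay3: fixed slot module, yellow patch on roof and over mouth: slot 14 mm high for the 12 mm plate, 60 mm wide, 70 mm deep to a back stop. Origin: mid-width of the mouth, 6 mm above the bench; +x into the slot, y across, z up. Slot floor 6 mm above origin, roof top 36 mm. Plate fully home: its origin at x = +15 mm, y = 0, z = 6 mm here, x axes alike, handle centre 20 mm outside the mouth
- bay4: fixed slot module, red patch on roof and over mouth: slot 18 mm high for the 16 mm plate, 60 mm wide, 70 mm deep to a back stop. Origin: mid-width of the mouth, 6 mm above the bench; +x into the slot, y across, z up. Slot floor 6 mm above origin, roof top 36 mm. Plate fully home: its origin at x = +15 mm, y = 0, z = 6 mm here, x axes alike, handle centre 20 mm outside the mouth
- blank: loose blank filler plate, black with a white band on its black handle: size and shape as the 8 mm plate (110 x 56 x 8 mm, handle 30 x 14 x 42 mm centred at x = -35 mm, +x to the nose, origin at the centre of its underside). It starts in the slot of bay2, almost fully home
- tray: fixed low orange tray, 150 mm (x) by 104 mm (y), walls 12 mm high and 5 mm thick; it starts empty. Origin: centre of its underside; its inner floor is 5 mm above the origin
- rack: fixed magazine rack: dark slab with the four slot modules side by side at 70 mm pitch along its y, in any order. Each slot's floor (12 mm above the bench) runs on as an open sill 50 mm out in front of the mouths, with flared guides 4 mm tall on it just before each mouth; each upper lip is bevelled. Origin: middle of the line of mouths, at bench height; axes as the modules'
- tab_top (a point): middle of the top edge of the rack's docking tab, behind the modules (112 mm along the rack's +x): an upright yellow and steel fin, 50 mm long (x), 8 mm thick (y), top edge 62 mm above the bench. Axes as the rack's
- park: fixed parking post: black foot 70 x 60 x 10 mm with an upright steel fin, 50 mm long (x), 8 mm thick (y), top edge 62 mm above the bench; the clamp starts astride it. Origin: centre of its underside
- clip: loose sprung clamp, upright: black block 30 (x) x 16 (y) x 10 mm, z = 40 to 50 mm, an orange lever hinged on each side along x at z = 46 mm. Origin: between the lower ends of the jaws; jaws close along y. Jaws 28 mm wide hang from z = 40 mm to 0; handles rise to z = 94 mm in a V, 51 mm over all at the top. Fully down on a fin, the block rests on its edge (origin 40 mm below the edge)
- clip_grip (a point): where to squeeze the clamp, on its mid-plane 30 mm above the hinges, between the two 28 mm wide handles. Squeezing along the clamp's y, about 13 N (20 to 60 N is safe), brings the handles parallel at their stops, 27 mm over all, and spreads the jaws to about 28 mm at their lower ends; released, they spring shut. Axes as the clamp's
- clip_left (a joint): angle of the clamp's left lever (+y side), rad: 0 with its jaw flat against an 8 mm fin, 0.25 with the handle squeezed to its stop, -0.12 sprung shut on nothing
- clip_right (a joint): angle of the clamp's right lever (-y side), rad: 0 with its jaw flat against an 8 mm fin, 0.25 with the handle squeezed to its stop, -0.12 sprung shut on nothing
- bin: open blue parts bin, 110 x 80 x 45 mm, bystander; origin at the centre of its underside
- meter: yellow hand meter lying flat, 100 x 70 x 35 mm, bystander; origin at the centre of its underside
- jar: amber jar with a white cap, 56 mm diameter, 70 mm tall, bystander; origin at the centre of its underside
Things that resemble listed ones, but are neither listed nor needed, are in the scene too. Leave any pink look-alike of the plate4 alone.

How it is judged:
By the outcome, as a careful person would: the job done as asked, in the order asked, and still so for the second after the job is handed in, with the robot touching nothing.
Of plate1, plate2, plate3, plate4 only 3 to 4 are there at a start; the rules pass over those that are not, and their reading is None.
At some moment in a run one of plate1, plate2, plate3, plate4 may be knocked a few centimetres aside while the robot is not near it.
It also fails if it takes over 210 s, if anything falls off the work surface, if the arm or the gripper's body presses on something with over 40 N, if the wrist force passes 120 N, or if a joint passes its speed limit or range.

## Robot

A 7-joint arm with a two-finger parallel gripper is mounted at the origin on the work surface. World frame = base frame: x ahead of the robot, y to its left, z up, the work surface at z = 0. Lengths are in m, angles in rad, forces in N, time in s.
With the tool pointing down it reaches from about 0.4 to 0.85 m from the base axis. Payload 10.4 kg.
Tool frame: the origin (TCP) lies at the very end of the fingers, on their centre line; the grasp point (between the pads) lies 19 mm behind it (ctrl.grip_depth is the z of the grasp point in the tool frame, in m); z points along the fingers, y is the line along which they close (so a half turn about z gives the same grasp; the last joint's range is limited). The gripper opens to 87 mm and grips with 3 to 60 N. Pads are 19 mm wide; open, the fingers measure 117 mm over their backs; the gripper's body (75 mm by 190 mm) begins 51 mm behind the grasp point.
Start: joints at [1.162, 0.332, -0.065, 1.46, 0.022, 1.35, -0.088], TCP at [0.235, -0.579, 0.193] pointing down, gripper open.
Joint ranges: [-2.6, 2.6], [-0.5, 2.12], [-1.47, 1.34], [0.16, 2.42], [-1.27, 4.41], [0.06, 2.06], [-2.6, 2.6]. Speed limits (rad/s): [2.22, 2.22, 2.79, 2.79, 3.14, 3.14, 3.14].

## Interface

Orientations are given as a 3x3 rotation matrix whose columns are the frame's x, y, z axes.
In Python, from cell import ctrl gives the robot as it stands. The module is installed in compiled form; this text tells all that it offers. Calls block until the motion is done:
- ctrl.move_to(position, orientation): joint-space move of the TCP to a pose.
- ctrl.servo_line(position, rotation=None, rate=0.15, stop_force=None): straight line of the TCP; rotation=None keeps the orientation; rate is the mean speed in m/s. With stop_force (N) it stops when the force on the tool has changed by that much, and returns True; else False.
- ctrl.move_joints(angles): joint-space move.
- ctrl.ungrasp() and ctrl.grab(): open the fingers fully, or close them until they stop; the grip force is fixed at half the most.
- ctrl.wait(seconds).
- ctrl.solve_ik(position, orientation): joint angles nearest the present ones, or None.
- ctrl.read_camera(name): name is "scene" or "side" or "wrist"; returns (picture, depth): 420x560x3 uint8, red, green, blue; 420x560 float32, m along the optical axis (not along the pixel's ray), 0 where there is no reading.
- ctrl.calibration(name): a dict with "camera_matrix" (3x3 intrinsics, pixels), "xyz" and "rotation" of the camera in the world. Camera axes: x right, y down, z forward; pixel columns grow to the right and rows downward; lengths in m; the calibration is good to about 2 mm. A picture is of the moment at which its call begins: read the wrist's pose just before it. calibration takes no time and is no camera call; for the wrist camera it gives the pose at the moment of the call.
A pose or a line that the arm cannot do raises ctrl.PlanningError and nothing moves.
- ctrl.sign_off(): hands the job in; it is judged then, once.
Readings, each from a call of its own:
- ctrl.get_clock(): time.
- ctrl.get_joint_positions(): joint angles.
- ctrl.get_dq(): joint speeds.
- ctrl.get_joint_efforts(): joint torques, N m.
- ctrl.get_position(): TCP position.
- ctrl.get_tool_rot(): TCP orientation.
- ctrl.get_ft_force(): force on the tool from outside, world axes, zero at the start.
- ctrl.get_wrist_torque(): the same for the moment, N m.
- ctrl.get_grip_width(): opening from 0.0 (shut) to 1.0 (fully open).
- ctrl.get_grip_force(): force on a finger pad.
Only numpy, scipy, OpenCV 4.12 (cv2) and the standard library are available. Lean on these libraries where they do the work, as an engineer would, in place of code of your own. Each camera call takes 0.05 s, during which the arm holds its last target. There are 200 camera calls.

## Working session

There is one attempt and no reset: what is moved stays moved. The work goes in short steps, each a Python script; the robot and the scene stay as the last script left them, time stands still between calls to the robot, and variables do not carry over. Pictures are saved under pics/ and viewed, at most 14 in all, crops included, and the job is handed in when it is done.

```bash
mkdir -p pics
python3 - <<'E'
from cell import ctrl
import cv2,numpy as np
for n in ["scene","side"]:
    p,d=ctrl.read_camera(n); cv2.imwrite(f"pics/{n}0.png",p[:,:,::-1]); np.savez(f"pics/{n}0.npz",p=p,d=d)
    c=ctrl.calibration(n); print(n,c, (d>0).mean())
E
```

```text
scene {'camera_matrix': array([[440.62263704,   0.        , 274.50375383],
       [  0.        , 440.62263704, 209.13629566],
       [  0.        ,   0.        ,   1.        ]]), 'xyz': array([1.36789075, 0.5102652 , 0.93424798]), 'rotation': array([[-0.5244742 ,  0.58424049, -0.61934631],
       [ 0.85118854,  0.34259752, -0.39762421],
       [-0.02012165, -0.73572412, -0.67698237]])} 0.9876785714285714
side {'camera_matrix': array([[496.43002748,   0.        , 281.05093476],
       [  0.        , 496.43002748, 202.42499535],
       [  0.        ,   0.        ,   1.        ]]), 'xyz': array([ 0.53442528, -1.23042963,  1.06006415]), 'rotation': array([[ 0.99947832, -0.00981692,  0.03076885],
       [-0.03011544, -0.62747357,  0.77805526],
       [ 0.01166854, -0.77857598, -0.62744186]])} 0.9962797619047619
```

View pics/scene0.png

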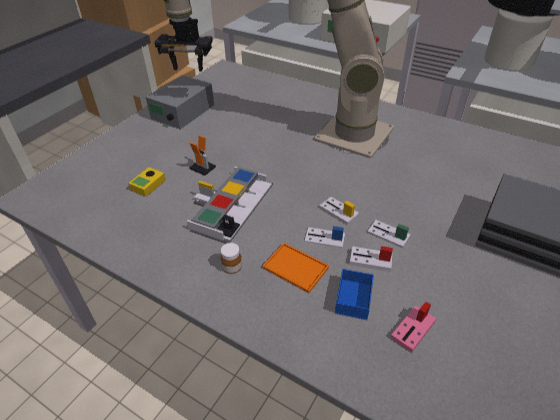

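View pics/side0.png

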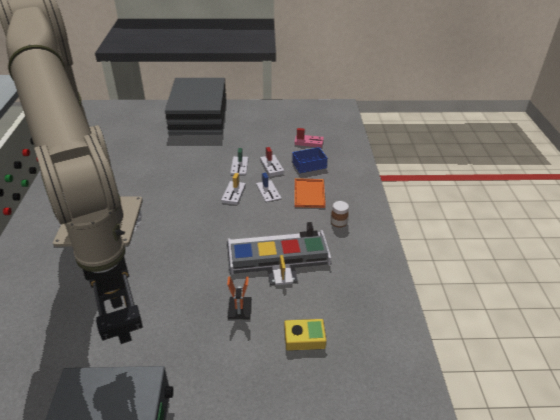

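Scene view: rack at (230,205), blank handle (230,225), tray (295,267), four plates (340,208), (325,237), (388,232), (370,257), pink look-alike (413,325), clamp (202,155). Side view: bays run blue, yellow, red, green left to right along (278,248), with mouths facing away from the camera.

```bash
cat > h.py <<'E'
import numpy as np,cv2
from cell import ctrl
def shot(n,save=None):
    c=ctrl.calibration(n); p,d=ctrl.read_camera(n)
    if save: cv2.imwrite(f"pics/{save}.png",p[:,:,::-1])
    return p,cloud(c,d),d>0
def cloud(c,d):
    K=c["camera_matrix"]; v,u=np.mgrid[:d.shape[0],:d.shape[1]]
    r=np.stack([(u-K[0,2])/K[0,0]*d,(v-K[1,2])/K[1,1]*d,d],-1)
    return r@c["rotation"].T+c["xyz"]
def hsv(p): return cv2.cvtColor(p,cv2.COLOR_RGB2HSV)
COL=dict(blue=((100,120,50),(125,255,255)),green=((55,60,30),(95,255,255)),yellow=((18,130,90),(32,255,255)),
 red=((0,150,60),(5,255,255)),red2=((174,150,60),(180,255,255)),orange=((6,170,100),(16,255,255)),pink=((150,60,100),(173,200,255)))
def mask(p,c):
    m=cv2.inRange(hsv(p),*COL[c])
    if c=="red": m|=cv2.inRange(hsv(p),*COL["red2"])
    return m
def blobs(p,X,ok,c,amin=15):
    n,l,s,_=cv2.connectedComponentsWithStats(mask(p,c)); out=[]
    for i in range(1,n):
        if s[i,4]<amin: continue
        q=X[(l==i)&ok]
        if len(q): out.append((s[i,4],q))
    return out
E
python3 - <<'E'
from h import *
for n in ["scene","side"]:
    z=np.load(f"pics/{n}0.npz"); X=cloud(ctrl.calibration(n),z["d"]);ok=z["d"]>0
    print(n)
    for c in ["blue","green","yellow","red","orange","pink"]:
        for a,q in blobs(z["p"],X,ok,c):
            m=np.median(q,0)
            if np.hypot(*m[:2])<1.1 and m[2]<.2 and m[2]>-.02: print(c,a,m.round(3),"zr",np.percentile(q[:,2],[5,95]).round(3), "x",np.percentile(q[:,0],[2,98]).round(3),"y",np.percentile(q[:,1],[2,98]).round(3))
E
```

```text
scene
blue 150 [ 0.467 -0.188  0.044] zr [0.041 0.047] x [0.441 0.49 ] y [-0.212 -0.161]
blue 124 [0.54  0.187 0.036] zr [0.013 0.048] x [0.528 0.545] y [0.174 0.2  ]
blue 1488 [0.691 0.311 0.008] zr [0.002 0.046] x [0.641 0.762] y [0.266 0.361]
green 52 [-0.698 -0.454  0.105] zr [0.077 0.128] x [-0.709 -0.683] y [-0.468 -0.439]
green 119 [ 0.312 -0.705  0.065] zr [0.045 0.082] x [0.306 0.318] y [-0.741 -0.673]
green 46 [ 0.653 -0.465  0.038] zr [0.034 0.04 ] x [0.639 0.666] y [-0.485 -0.446]
green 209 [ 0.676 -0.163  0.044] zr [0.041 0.047] x [0.652 0.698] y [-0.189 -0.136]
green 145 [0.446 0.342 0.039] zr [0.015 0.052] x [0.434 0.45 ] y [0.327 0.356]
yellow 509 [ 0.634 -0.442  0.033] zr [0.009 0.039] x [0.582 0.681] y [-0.497 -0.426]
yellow 63 [ 0.582 -0.249  0.061] zr [0.052 0.065] x [0.575 0.588] y [-0.275 -0.226]
yellow 181 [ 0.536 -0.18   0.044] zr [0.041 0.047] x [0.511 0.56 ] y [-0.207 -0.153]
yellow 138 [0.437 0.175 0.043] zr [0.019 0.056] x [0.424 0.444] y [0.158 0.188]
red 179 [ 0.606 -0.171  0.044] zr [0.041 0.047] x [0.581 0.629] y [-0.197 -0.145]
red 147 [0.554 0.335 0.
[... 899 characters left out ...]
032 0.039] x [0.641 0.665] y [-0.485 -0.447]
green 82 [ 0.312 -0.693  0.077] zr [0.051 0.088] x [0.31  0.313] y [-0.715 -0.678]
yellow 47 [0.429 0.158 0.048] zr [0.016 0.056] x [0.42  0.436] y [0.15  0.241]
yellow 215 [ 0.537 -0.182  0.042] zr [0.039 0.046] x [0.513 0.559] y [-0.208 -0.154]
yellow 62 [ 0.578 -0.255  0.059] zr [0.036 0.063] x [0.573 0.584] y [-0.28  -0.217]
yellow 851 [ 0.621 -0.491  0.033] zr [0.009 0.038] x [0.58  0.675] y [-0.504 -0.435]
red 192 [ 0.605 -0.172  0.042] zr [0.038 0.046] x [0.583 0.628] y [-0.201 -0.147]
orange 735 [0.686 0.13  0.005] zr [0.    0.011] x [0.637 0.733] y [0.059 0.204]
pink 260 [0.714 0.453 0.014] zr [0.001 0.019] x [0.654 0.761] y [0.43  0.498]
```

```bash
cat >> h.py <<'E'
def Rd(yaw):  # tool down, tool x along yaw
    c,s=np.cos(yaw),np.sin(yaw); return np.array([[c,s,0],[s,-c,0],[0,0,-1.]])
E
python3 - <<'E'
from h import *
print(ctrl.get_clock(),ctrl.get_tool_rot().round(2))
c=ctrl.calibration("wrist");R=ctrl.get_tool_rot();print("cam in tool",(R.T@(c["xyz"]-ctrl.get_position())).round(3),(R.T@c["rotation"]).round(2))
for yaw in [-np.pi/2,np.pi/2]:
    for z in (.25,.4):
        q=[ctrl.solve_ik([x,y,z],Rd(yaw)) for x,y in [(.5,.2),(.58,-.12)]]; print(yaw,z,[None if a is None else np.round(a,2) for a in q])
E
```

```text
0.1 [[ 0.93  0.38 -0.  ]
 [ 0.38 -0.93  0.  ]
 [-0.   -0.   -1.  ]]
cam in tool [ 0.073 -0.    -0.191] [[-0.   -0.96 -0.27]
 [ 1.   -0.    0.  ]
 [-0.   -0.27  0.96]]
-1.5707963267948966 0.25 [array([ 0.56,  0.33, -1.24,  1.56,  0.31,  1.48,  2.45]), None]
-1.5707963267948966 0.4 [array([ 0.49,  0.31, -1.25,  1.25,  0.3 ,  1.78,  2.46]), None]
1.5707963267948966 0.25 [array([ 0.63,  0.42, -1.39,  1.55,  0.41,  1.52, -0.77]), array([ 0.65,  0.3 , -0.65,  1.43,  0.18,  1.47, -0.  ])]
1.5707963267948966 0.4 [array([ 0.43,  0.27, -1.14,  1.25,  0.25,  1.77, -0.64]), array([ 0.61,  0.31, -0.67,  1.12,  0.19,  1.78,  0.  ])]
```

Run:
```python
from h import *
ctrl.move_to([.5,.3,.38],Rd(np.pi/2)); p,X,ok=shot("wrist","w1"); np.savez("pics/w1.npz",p=p,X=X,ok=ok); print(ctrl.get_clock())
for c in ["blue","green","yellow","red","orange","pink"]:
    for a,q in blobs(p,X,ok,c,40): print(c,a,np.median(q,0).round(3),np.percentile(q[:,2],[5,95]).round(3))
ctrl.move_to([.58,-.07,.36],Rd(np.pi/2)); p,X,ok=shot("wrist","w2"); np.savez("pics/w2.npz",p=p,X=X,ok=ok); print(ctrl.get_clock())
for c in ["blue","green","yellow","red","orange","pink"]:
    for a,q in blobs(p,X,ok,c,40): print(c,a,np.median(q,0).round(3),np.percentile(q[:,2],[5,95]).round(3))
cv2.imwrite("pics/w12.png",np.hstack([cv2.resize(cv2.imread(f"pics/w{i}.png"),(400,300)) for i in (1,2)]))
```

```text
3.425
blue 4607 [0.707 0.31  0.003] [0.001 0.044]
blue 214 [0.531 0.189 0.045] [0.011 0.047]
green 239 [0.44  0.34  0.049] [0.037 0.05 ]
yellow 227 [0.431 0.178 0.053] [0.023 0.054]
yellow 369 [0.452 0.331 0.498] [0.493 0.5  ]
yellow 62 [0.547 0.335 0.493] [0.492 0.496]
yellow 246 [0.547 0.329 0.499] [0.497 0.5  ]
yellow 4499 [0.53  0.323 0.506] [0.503 0.508]
red 512 [0.672 0.474 0.056] [0.02  0.058]
red 212 [0.545 0.333 0.057] [0.037 0.059]
orange 2965 [0.689 0.167 0.004] [0.003 0.012]
pink 2614 [0.712 0.466 0.015] [0.013 0.017]
4.8917
blue 41 [ 0.462 -0.152  0.039] [0.036 0.041]
blue 1096 [ 0.466 -0.187  0.042] [0.041 0.044]
green 53 [ 0.671 -0.129  0.039] [0.035 0.041]
green 1145 [ 0.675 -0.164  0.042] [0.04  0.044]
yellow 45 [ 0.531 -0.145  0.039] [0.037 0.041]
yellow 1118 [ 0.536 -0.179  0.042] [0.041 0.043]
yellow 101 [ 0.576 -0.233  0.061] [0.032 0.062]
yellow 367 [ 0.531 -0.037  0.479] [0.474 0.48 ]
yellow 392 [ 0.627 -0.036  0.479] [0.473 0.48 ]
yellow 2862 [ 0.613 -0.044  0.486] [0.483 0.488]
red 1091 [ 0.605 -0.172  0.042] [0.041 0.044]
orange 5295 [0.685 0.107 0.004] [0.002 0.011]
orange 76 [ 0.754 -0.     0.042] [0.039 0.045]
orange 52 [ 0.468 -0.357  0.041] [0.025 0.058]
orange 52 [ 0.476 -0.358  0.082] [0.071 0.102]
orange 117 [ 0.447 -0.358  0.086] [0.075 0.103]
```

View pics/w12.png

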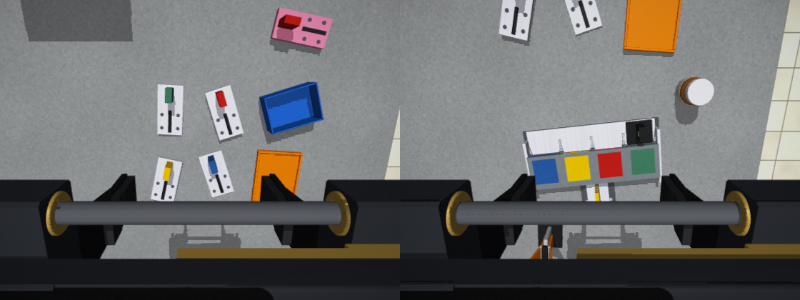

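Left half (w1): plates green (170,110), red (225,112), yellow (166,178), blue (215,172), all noses toward the rack; right half (w2): rack with roofs at (542..643,165), blank handle (640,132), tray (652,25), clamp at (545,245).

```bash
cat >> h.py <<'E'
T=dict(blue=.004,green=.008,yellow=.012,red=.016)
def plate(p,X,ok,c,z0=0.,dbg=True):
    "pose (x,y,yaw) of the loose plate with handle colour c, underside at z0"
    t=T[c]; top=(mask(p,c)>0)&ok&(abs(X[...,2]-z0-t-.042)<.004)&(X[...,1]>-.08)
    n,l,s,_=cv2.connectedComponentsWithStats(top.astype(np.uint8))
    best=max(range(1,n),key=lambda i:s[i,4]); q=X[l==best][:,:2]
    h=np.array(cv2.minAreaRect((q*1000).astype(np.float32))[0])/1000
    near=np.hypot(X[...,0]-h[0],X[...,1]-h[1])<.105
    pl=near&ok&(abs(X[...,2]-z0-t)<.0025)&(hsv(p)[...,1]<50)&(hsv(p)[...,2]>110)
    n,l,s,_=cv2.connectedComponentsWithStats(cv2.morphologyEx(pl.astype(np.uint8),cv2.MORPH_CLOSE,np.ones((5,5))))
    best=max(range(1,n),key=lambda i:s[i,4])
    r=cv2.minAreaRect((X[(l==best)&pl][:,:2]*1000).astype(np.float32)); b=cv2.boxPoints(r)/1000
    e=[b[1]-b[0],b[2]-b[1]]; e=max(e,key=np.linalg.norm); ctr=np.array(r[0])/1000
    yaw=np.arctan2(*e[::-1]); 
    if np.dot(ctr-h,[np.cos(yaw),np.sin(yaw)])<0: yaw+=np.pi
    yaw=(yaw+np.pi)%(2*np.pi)-np.pi
    if dbg: print(c,"handle",h.round(4),"ctr",ctr.round(4),"size",np.round(r[1],1),"d",np.linalg.norm(ctr-h).round(4),"yaw",np.degrees(yaw).round(1), "yaw_h",np.degrees(np.arctan2(*(ctr-h)[::-1])).round(1))
    return h,ctr,yaw
E
python3 - <<'E'
from h import *
z=np.load("pics/w1.npz"); 
for c in T: plate(z["p"],z["X"],z["ok"],c)
z=np.load("pics/w2.npz"); p,X,ok=z["p"],z["X"],z["ok"]
# rack: roof surface
roof=ok&(abs(X[...,2]-.042)<.003)&(abs(X[...,0]-.57)<.17)&(abs(X[...,1]+.17)<.08)
n,l,s,_=cv2.connectedComponentsWithStats(roof.astype(np.uint8)); i=max(range(1,n),key=lambda i:s[i,4])
r=cv2.minAreaRect((X[l==i][:,:2]*1000).astype(np.float32)); print("roof",r)
pa=np.array([np.median(X[(mask(p,c)>0)&roof],0)[:2] for c in ["blue","yellow","red","green"]]); print(pa.round(4))
d=pa[3]-pa[0]; f=np.arctan2(d[1],d[0]); print("rack y dir deg",np.degrees(f))
ex=np.array([np.sin(f),-np.cos(f)]); ey=np.array([np.cos(f),np.sin(f)])
o=pa.mean(0); L=np.stack([(X[...,:2]-o)@ex,(X[...,:2]-o)@ey],-1)
R=roof&(abs(L[...,1])<.15)
print("roof x range",np.percentile(L[R][:,0],[.5,99.5]),"y",np.percentile(L[R][:,1],[.5,99.5]))
S=ok&(abs(X[...,2]-.012)<.002)&(abs(L[...,1])<.13)&(L[...,0]<0)&(L[...,0]>-.12); print("sill x",np.percentile(L[S][:,0],[.5,99.5]),np.percentile(L[S][:,1],[.5,99.5]))
tb=ok&(abs(X[...,2]-.062)<.003)&(abs(L[...,1])<.05)&(L[...,0]>0); print("tab",len(L[tb]),L[tb].min(0),L[tb].max(0))
b=ok&(hsv(p)[...,2]<60)&(X[...,2]>.055)&(X[...,2]<.075)&(abs(L[...,1])<.15)&(L[...,0]<0);q=X[b];print("blank",len(q),np.median(q,0),L[b].min(0),L[b].max(0),q[:,2].max())
z=np.load("pics/scene0.npz");Xs=cloud(ctrl.calibration("scene"),z["d"])
m=(mask(z["p"],"orange")>0)&(abs(Xs[...,2]-.006)<.01)&(abs(Xs[...,1]-.136)<.09)
print("tray",cv2.minAreaRect((Xs[m][:,:2]*1000).astype(np.float32)))
m=ok&(mask(p,"orange")>0)&(X[...,2]<.015);print("tray w2",cv2.minAreaRect((X[m][:,:2]*1000).astype(np.float32)))
E
```

```text
blue handle [0.6986 0.3112] ctr [0.6757 0.3559] size [4.5 0. ] d 0.0502 yaw 91.9 yaw_h 117.2
green handle [0.4392 0.3395] ctr [0.4377 0.3047] size [110.1  55.5] d 0.0349 yaw -92.6 yaw_h -92.4
yellow handle [0.4305 0.1718] ctr [0.4229 0.1379] size [110.5  56. ] d 0.0347 yaw -102.8 yaw_h -102.8
red handle [0.6747 0.4766] ctr [0.6752 0.5044] size [0. 0.] d 0.0278 yaw 0.0 yaw_h 89.0
roof ((571.1223754882812, -178.2890167236328), (280.037109375, 77.13496398925781), 6.382030487060547)
[[ 0.466  -0.1864]
 [ 0.5354 -0.1792]
 [ 0.6048 -0.1715]
 [ 0.6745 -0.1633]]
rack y dir deg 6.33316899552207
roof x range [-0.03465814  0.0408629 ] y [-0.13701583  0.13904858]
sill x [-0.08383697 -0.0291606 ] [-0.12888852  0.10611661]
tab 68 [ 0.05253484 -0.00366998] [0.07280205 0.00433596]
blank 226 [ 0.66736554 -0.1006267   0.06103785] [-0.0777283  0.0981242] [-0.0474488   0.11227784] 0.0637836369548318
tray ((687.82763671875, 131.81454467773438), (158.45457458496094, 106.5495376586914), 86.50707244873047)
tray w2 ((600.5569458007812, -125.51358032226562), (611.3880615234375, 123.42400360107422), 70.12476348876953)
```

```bash
sed -i 's/&(X\[...,1\]>-.08)/\&(X[...,1]>-.08)\&(X[...,0]<.62)/' h.py
cat >> h.py <<'E'
O=np.array([.5702,-.1751]); F=np.radians(6.35)
EX=np.array([np.sin(F),-np.cos(F)]); EY=np.array([np.cos(F),np.sin(F)])
MOUTH=-.034; BAY=dict(blue=-.105,yellow=-.035,red=.035,green=.105)
def rk(x,y): return O+EX*(MOUTH+x)+EY*y   # rack frame -> world xy
def tr(xy): d=np.asarray(xy)[:2]-O; return np.array([d@EX-MOUTH,d@EY])
RY=F+np.pi/2   # tool yaw facing the slots
def P(xy,z): return [xy[0],xy[1],z]
def grasp(xy,yaw,z,hi=.16):
    ctrl.move_to(P(xy,hi),Rd(yaw)); ctrl.servo_line(P(xy,z),stop_force=15); ctrl.grab()
    print("grip",round(ctrl.get_grip_width()*87,1),"F",round(ctrl.get_grip_force(),1),"tcp",ctrl.get_position().round(4),"t",round(ctrl.get_clock(),1))
E
python3 - <<'E'
from h import *
z=np.load("pics/w1.npz"); 
for c in ["blue","red"]: plate(z["p"],z["X"],z["ok"],c)
ctrl.ungrasp()
h=rk(-.0287,.105); print(h)
grasp(h,RY,.027)
f0=ctrl.get_ft_force()
print(ctrl.servo_line(P(rk(-.0287-.09,.105),.0275),rate=.06,stop_force=25), ctrl.get_ft_force()-f0, ctrl.get_position())
x=tr(ctrl.get_position()); ctrl.servo_line(P(rk(*x),.12)); 
p,X,ok=shot("side","s1"); print(ctrl.get_ft_force(),ctrl.get_grip_width()*87)
cv2.imwrite("pics/s1c.png",cv2.resize(cv2.imread("pics/s1.png")[130:290,200:380],None,fx=3,fy=3))
E
```

```text
blue handle [0.5325 0.1844] ctr [0.5448 0.1553] size [ 61.6 118.6] d 0.0316 yaw -72.5 yaw_h -67.0
red handle [0.5462 0.3323] ctr [0.5579 0.2989] size [ 56.1 110.2] d 0.0354 yaw -72.1 yaw_h -70.6
[ 0.66762108 -0.1011715 ]
grip 13.0 F 30.0 tcp [ 0.6676 -0.1011  0.027 ] t 8.2
False [ 1.07114323  0.17259401 -1.54933149] [ 0.65773926 -0.01222101  0.02745819]
[ 0.55356826  0.31190779 -0.8856412 ] 13.637022076992977
```

View pics/s1c.png

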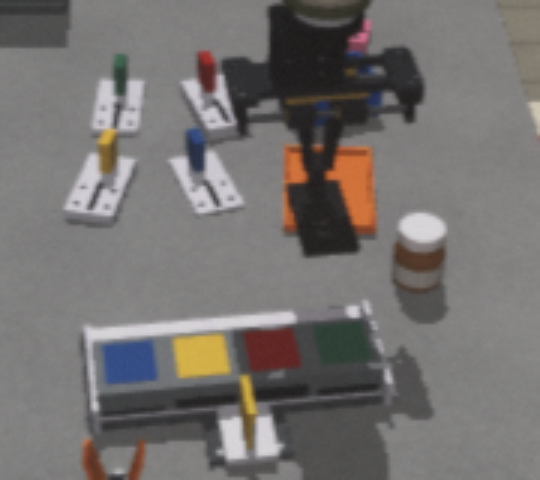

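The blank hangs level in the gripper at crop (320,215), clear of the rack. Next it goes into the tray.

Run:
```python
from h import *
yaw=np.radians(86.5); h=np.array([.688,.133])+.035*np.array([np.cos(yaw),np.sin(yaw)])
ctrl.servo_line(P(h,.12),Rd(yaw)); ctrl.servo_line(P(h,.032)); 
print(ctrl.servo_line(P(h,.0195),rate=.03,stop_force=4),ctrl.get_position())
ctrl.ungrasp(); ctrl.servo_line(P(h,.14))
ctrl.move_to([.5,.3,.38],Rd(np.pi/2)); p,X,ok=shot("wrist","w3"); print(ctrl.get_clock())
for c in T: plate(p,X,ok,c)
b=ok&(hsv(p)[...,2]<60)&(abs(X[...,0]-.69)<.08)&(abs(X[...,1]-.14)<.1)&(X[...,2]<.08)&(X[...,2]>-.01)
print(np.percentile(X[b][:,2],[5,50,80,98]).round(4),np.median(X[b],0))
```

```text
True [0.69024007 0.16788916 0.01997292]
16.825
blue handle [0.5324 0.1846] ctr [0.5446 0.1539] size [ 63.6 117.6] d 0.033 yaw -69.7 yaw_h -68.3
green handle [0.4396 0.3396] ctr [0.4373 0.3045] size [110.2  56.1] d 0.0353 yaw -93.1 yaw_h -93.8
yellow handle [0.4306 0.1717] ctr [0.4228 0.1377] size [110.9  56.1] d 0.0349 yaw -102.8 yaw_h -102.9
red handle [0.5462 0.3322] ctr [0.5579 0.2989] size [ 56. 110.] d 0.0353 yaw -72.2 yaw_h -70.6
[0.0105 0.0132 0.0525 0.0554] [0.68357145 0.17269168 0.01320551]
```

View pics/w3.png

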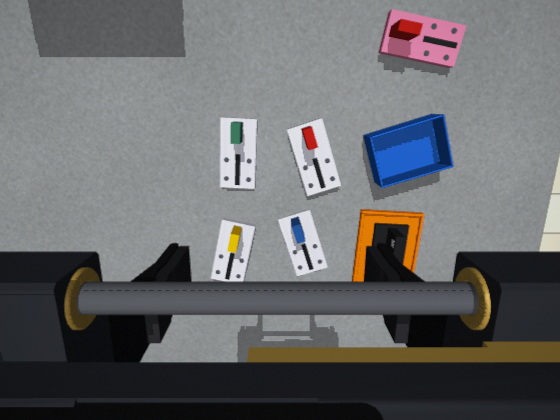

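The blank lies flat in the tray at (390,245); the four plates are undisturbed. Starting with green.

```bash
sed -i 's/\[...,2\]>110)/[...,2]>150)/' h.py
cat >> h.py <<'E'
def insert(c):
    ctrl.move_to([.5,.3,.38],Rd(np.pi/2)); p,X,ok=shot("wrist")
    h,ctr,yaw=plate(p,X,ok,c); t=T[c]
    grasp(h,yaw+np.pi,t+.007)
    ctrl.servo_line(P(h,.10))
    a=rk(-.115,BAY[c]); zt=.012+t+.007
    ctrl.servo_line(P(a,.10),Rd(RY),rate=.2); ctrl.servo_line(P(a,zt+.008)); 
    s=ctrl.servo_line(P(a,zt-.0002),rate=.03,stop_force=8); print("down",s,(ctrl.get_position()[2]-zt).round(4),ctrl.get_ft_force().round(1))
    z=ctrl.get_position()[2]
    s=ctrl.servo_line(P(rk(-.014,BAY[c]),max(z,zt)),rate=.06,stop_force=20)
    print("in",s,"tcp rack",tr(ctrl.get_position()).round(4),ctrl.get_position()[2].round(4),"F",ctrl.get_ft_force().round(1),"w",round(ctrl.get_grip_width()*87,1))
    return s
def retreat():
    ctrl.ungrasp(); q=ctrl.get_position(); ctrl.servo_line(P(q,.16))
def check(name=None):
    ctrl.move_to([.58,-.05,.36],Rd(RY)); p,X,ok=shot("wrist",name)
    for c in T:
        t=T[c]; m=(mask(p,c)>0)&ok&(abs(X[...,2]-.054-t)<.006)&(abs(X[...,1]+.1)<.09)
        if m.sum()>20: r=cv2.minAreaRect((X[m][:,:2]*1000).astype(np.float32)); print(c,"handle rack",(tr(np.array(r[0])/1000)*1000).round(1),"z-exp mm",((np.median(X[m][:,2])-.054-t)*1000).round(1),np.round(r[1],1))
    print("t",round(ctrl.get_clock(),1))
E
python3 - <<'E'
from h import *
if insert("green"): retreat(); check("w4")
E
```

```text
green handle [0.4388 0.3396] ctr [0.4373 0.3046] size [110.  56.] d 0.035 yaw -92.9 yaw_h -92.3
grip 13.6 F 30.0 tcp [0.4388 0.3396 0.015 ] t 20.3
down False -0.0 [ 0.9 -0.2 -0.3]
in False tcp rack [-0.0195  0.1054] 0.0274 F [-3.7 14.2  5.2] w 13.5
```

Run:
```python
from h import *
retreat(); check("w4")
insert("red"); retreat(); check("w5")
```

```text
green handle rack [-20.5 104. ] z-exp mm -1.1 [13.2 29.7]
t 29.5
red handle [0.5462 0.3322] ctr [0.5579 0.2987] size [ 55.9 110.1] d 0.0355 yaw -72.1 yaw_h -70.7
grip 13.8 F 30.0 tcp [0.5463 0.3323 0.023 ] t 34.0
down False -0.0001 [ 0.  -0.4 -1.8]
in False tcp rack [-0.0199  0.0356] 0.0357 F [-2.5 16.   5.9] w 13.6
green handle rack [-20.8 103.9] z-exp mm -0.9 [13.3 30. ]
red handle rack [-20.4  34.6] z-exp mm -1.0 [12.8 30. ]
t 42.7
```

View pics/w5.png

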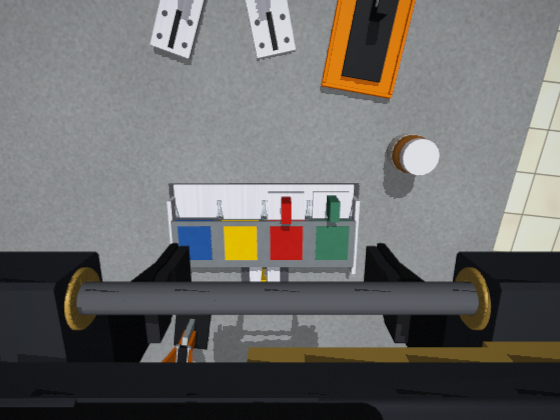

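Red (285,210) and green (333,210) are home with handles outside. Continuing with yellow and blue.

Run:
```python
from h import *
insert("yellow"); retreat(); check()
insert("blue"); retreat(); check("w6")
```

```text
yellow handle [0.4306 0.1718] ctr [0.4228 0.1372] size [111.1  55.9] d 0.0355 yaw -102.8 yaw_h -102.7
grip 13.0 F 30.0 tcp [0.4306 0.1719 0.019 ] t 47.4
down False -0.0001 [-0.2 -0.9 -0.2]
in True tcp rack [-0.0203 -0.035 ] 0.031 F [0.1 1.2 1.6] w 13.0
green handle rack [-19.7 104. ] z-exp mm -1.0 [13.2 31. ]
yellow handle rack [-20.6 -35.7] z-exp mm -1.0 [14.  29.3]
red handle rack [-20.4  34.7] z-exp mm -0.9 [12.9 29.7]
t 55.2
blue handle [0.5326 0.1843] ctr [0.5431 0.1505] size [ 56.9 111.1] d 0.0354 yaw -72.1 yaw_h -72.7
grip 13.6 F 30.0 tcp [0.5326 0.1844 0.011 ] t 59.9
down False -0.0001 [-0.9  0.4 -0.6]
in True tcp rack [-0.0207 -0.1048] 0.0229 F [-1.1  1.5  3. ] w 13.4
blue handle rack [ -20.3 -105.3] z-exp mm -1.0 [14.1 30.1]
green handle rack [-20.1 104.3] z-exp mm -1.1 [13.2 30.1]
yellow handle rack [-20.7 -35.7] z-exp mm -1.0 [14.1 29.5]
red handle rack [-20.6  34.9] z-exp mm -0.9 [12.9 29.4]
t 68.0
```

View pics/w6.png

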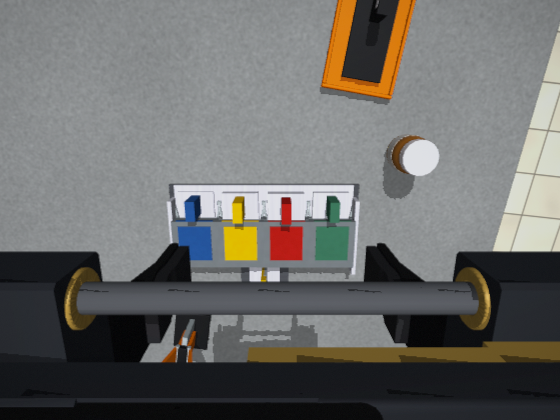

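All four handles sit in a row at (192..333,210), 20 mm outside the mouths. Now the clamp.

Run:
```python
from h import *
ctrl.move_to([.52,-.40,.36],Rd(np.pi/2)); p,X,ok=shot("wrist","w7"); print(ctrl.get_clock())
np.savez("pics/w7.npz",p=p,X=X,ok=ok)
near=ok&(np.hypot(X[...,0]-.468,X[...,1]+.366)<.07)
o=near&(mask(p,"orange")>0); 
n,l,s,_=cv2.connectedComponentsWithStats(o.astype(np.uint8))
for i in range(1,n):
    if s[i,4]>15:
        q=X[l==i]; t=q[q[:,2]>.105]; print(s[i,4],np.median(q,0).round(4),q.min(0).round(3),q.max(0).round(3),"top",len(t),t.mean(0).round(4) if len(t) else "", cv2.minAreaRect((t[:,:2]*1000).astype(np.float32)) if len(t)>4 else "")
f=near&(abs(X[...,2]-.010)<.003); print("foot",cv2.minAreaRect((X[f][:,:2]*1000).astype(np.float32)))
d=near&(abs(X[...,2]-.072)<.003)&(hsv(p)[...,2]<70); print("block",d.sum(),cv2.minAreaRect((X[d][:,:2]*1000).astype(np.float32)))
f=near&(abs(X[...,2]-.062)<.003)&(mask(p,"orange")==0); print("fin",f.sum(),cv2.minAreaRect((X[f][:,:2]*1000).astype(np.float32)))
xy=X[...,:2]-O; L=np.stack([xy@EX-MOUTH,xy@EY],-1)
tb=ok&(abs(X[...,2]-.062)<.003)&(abs(L[...,1])<.03)&(abs(L[...,0]-.11)<.04);print("tab",L[tb].min(0),L[tb].max(0),cv2.minAreaRect((L[tb]*1000).astype(np.float32)))
```

```text
69.35
394 [ 0.4434 -0.3698  0.1015] [ 0.435 -0.384  0.073] [ 0.451 -0.356  0.117] top 174 [ 0.4391 -0.3698  0.1129] ((438.6451721191406, -370.07159423828125), (26.88971519470215, 7.6788225173950195), 87.51402282714844)
233 [ 0.48   -0.3711  0.1088] [ 0.469 -0.401  0.008] [ 0.487 -0.358  0.118] top 132 [ 0.4832 -0.3713  0.1138] ((483.2036437988281, -371.7828063964844), (27.875532150268555, 6.892678260803223), 88.87124633789062)
foot ((461.3896484375, -367.32769775390625), (69.77289581298828, 59.16404342651367), 87.57139587402344)
block 238 ((460.49249267578125, -371.5468444824219), (30.881275177001953, 13.790335655212402), 88.10549926757812)
fin 83 ((458.9308776855469, -367.6205749511719), (48.97736740112305, 11.940282821655273), 87.9041976928711)
tab [ 0.08711168 -0.00391272] [0.13715575 0.00442852] ((112.13239288330078, 0.2531712055206299), (8.337942123413086, 50.044578552246094), 89.97482299804688)
```

View pics/w7.png

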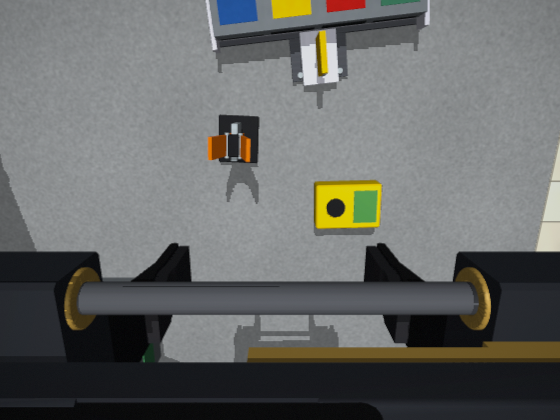

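Clamp at (235,143) fully down on its post; tab at (320,55); meter (348,205) off the path.

Run:
```python
from h import *
yaw=np.radians(88); c=[.461,-.3708]
grasp(c,yaw,.079,hi=.2)
f0=ctrl.get_ft_force(); print(ctrl.servo_line(P(c,.17),rate=.08,stop_force=25)); print(f0,ctrl.get_ft_force())
a=rk(.112,.0003); ctrl.servo_line(P(a,.17),Rd(RY)); print("grip",ctrl.get_grip_width()*87,a,ctrl.get_clock())
p,X,ok=shot("side","s2"); p2,_,_=shot("scene","c2")
A=cv2.resize(p[170:320,200:350],(400,400));B=cv2.resize(p2[130:250,150:270],(400,400)); cv2.imwrite("pics/s2c.png",np.hstack([A,B])[:,:,::-1])
```

```text
grip 25.4 F 30.1 tcp [ 0.4624 -0.3711  0.0808] t 72.1
False
[-0.41722931  1.66553757 12.29132212] [-1.05620539  0.45521619 -0.80586089]
grip 25.677370793024288 [ 0.57912509 -0.25258828] 74.6167
```

View pics/s2c.png

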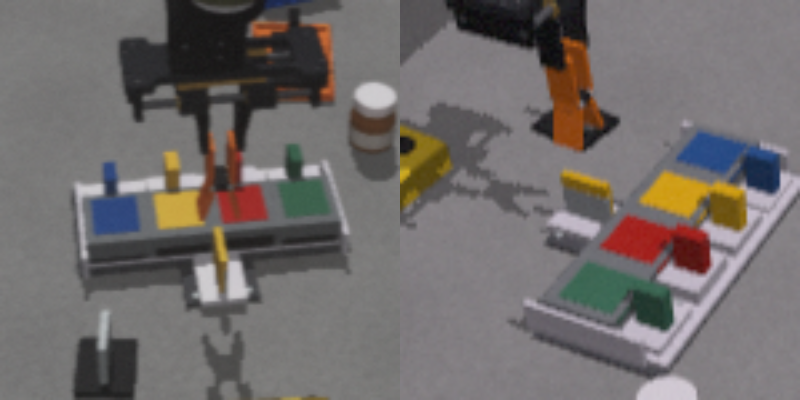

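The clamp is held over the tab with the jaws open, but it may have slipped down in the grip. I'll measure that.

Run:
```python
from h import *
print(ctrl.get_position())
for n in ("side","scene"):
    p,X,ok=shot(n); a=rk(.112,0)
    m=ok&(cv2.inRange(hsv(p),(5,120,60),(17,255,255))>0)&(np.hypot(X[...,0]-a[0],X[...,1]-a[1])<.06)&(X[...,2]>.07)
    q=X[m]; print(n,len(q),"z",np.percentile(q[:,2],[1,10,50,90,99]).round(4))
    for z in np.arange(.075,.22,.015):
        s=q[abs(q[:,2]-z)<.0075]
        if len(s)>3:
            d=s[:,:2]-O; print(round(z,3),len(s),"x",((d@EX-MOUTH)*1e3).min().round(1),((d@EX-MOUTH)*1e3).max().round(1),"y",(d@EY*1e3).min().round(1),(d@EY*1e3).max().round(1))
```

```text
[ 0.57859856 -0.25364855  0.16995913]
side 209 z [0.1136 0.1237 0.1753 0.2964 0.3057]
0.12 26 x 101.5 129.0 y -23.4 15.7
0.135 29 x 99.2 129.5 y -19.3 12.6
0.15 15 x 103.9 130.2 y -15.4 9.8
0.165 28 x 98.8 131.8 y -14.8 12.3
0.18 28 x 101.2 130.5 y -14.8 11.7
0.195 20 x 111.6 131.8 y -14.4 11.2
0.21 28 x 97.9 129.7 y -15.0 13.0
scene 337 z [0.1161 0.1244 0.1643 0.2044 0.3009]
0.12 47 x 95.4 125.6 y -22.5 22.5
0.135 58 x 95.5 124.0 y -16.3 19.9
0.15 44 x 94.1 126.0 y -12.6 16.2
0.165 46 x 96.3 125.1 y -12.3 16.8
0.18 55 x 95.4 124.4 y -12.7 17.0
0.195 46 x 95.2 122.2 y -13.7 21.7
0.21 35 x 94.7 120.6 y -18.6 21.9
```

No slip: the jaw bottoms are at z≈0.113, as expected, and the clamp is centred on the tab. Lowering it.

Run:
```python
from h import *
a=rk(.112,.0003)
print(ctrl.servo_line(P(a,.09),rate=.06,stop_force=12),ctrl.get_position())
print(ctrl.servo_line(P(a,.077),rate=.03,stop_force=8),ctrl.get_position(),ctrl.get_ft_force())
ctrl.ungrasp(); ctrl.wait(.3); ctrl.servo_line(P(a,.2)); 
ctrl.move_to([.52,-.40,.36],Rd(np.pi/2)); p,X,ok=shot("wrist","w8"); print(ctrl.get_clock())
xy=X[...,:2]-O; L=np.stack([xy@EX-MOUTH,xy@EY],-1)
m=ok&(mask(p,"orange")>0)&(abs(L[...,1])<.05)&(abs(L[...,0]-.11)<.05)&(X[...,2]<.15);print("clip",L[m].min(0),L[m].max(0),"z",np.percentile(X[m][:,2],[1,99]))
m=ok&(hsv(p)[...,2]<70)&(abs(L[...,1])<.02)&(abs(L[...,0]-.11)<.03)&(X[...,2]>.06)&(X[...,2]<.09); print("block z",np.median(X[m][:,2]),np.median(L[m],0))
A=cv2.resize(p[20:170,200:440],(400,250)); p2,_,_=shot("scene"); p3,_,_=shot("side")
cv2.imwrite("pics/w8c.png",np.hstack([np.vstack([A,cv2.resize(p3[170:320,200:440],(400,250))]),cv2.resize(p2[130:280,150:270],(400,500))])[:,:,::-1])
check()
```

```text
False [ 0.57937847 -0.25261753  0.09041222]
True [ 0.57965059 -0.25261387  0.08074576] [-0.7841605   0.1170547   5.87386001]
80.075
clip [ 0.07769286 -0.02520596] [0.12618574 0.04560727] z [0.07187906 0.11786609]
block z 0.07212805771432712 [ 0.11278001 -0.00012034]
blue handle rack [ -20.1 -105.5] z-exp mm -1.1 [14.6 30.5]
green handle rack [-20.7 103.6] z-exp mm -1.1 [13. 30.]
yellow handle rack [-20.5 -35.7] z-exp mm -0.9 [14.  29.8]
red handle rack [-20.4  34.8] z-exp mm -0.9 [11.5 29.8]
t 81.6
```

View pics/w8c.png

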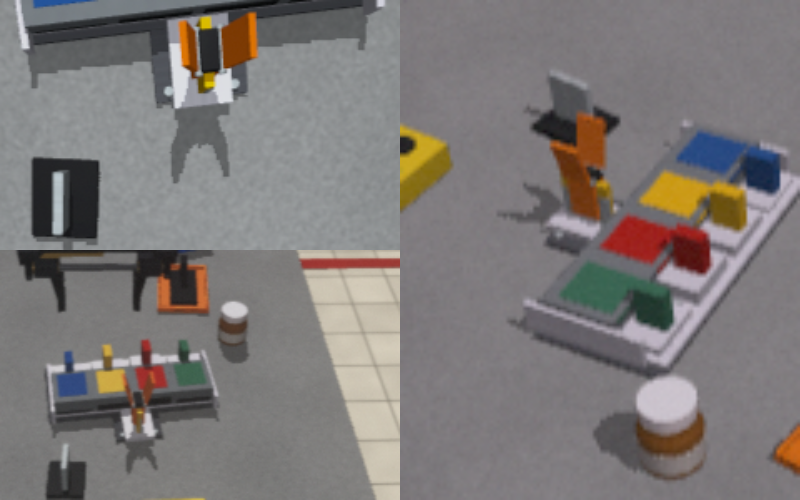

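The clamp sits on the tab (crop 210,48), block top at 72 mm, so it is fully seated and centred; plates and blank are in place.

```bash
python3 -c "
from cell import ctrl
print(ctrl.sign_off())"
```

```text
the job is handed in; nothing more can be done
None
```

The job is handed in, finished at about 82 s: the blank lies flat in the tray, all four plates are home in their matching slots, the clamp is fully down over the middle of the docking tab, and I left the bin, meter and jar alone.

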